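# Start the jack bolt in its thread and hold it

## Task

The crank bolt has been stood in the threaded boss of the green screw jack but its thread has not caught. By its red handle, turn it backward (anticlockwise seen from above) until it drops about a centimetre into the thread start, then turn it forward (clockwise) one full turn. Finish still gripping the red handle there, without letting go, and leave the oil can, the nut and the padlock standing beside the jack alone.

Things in the scene. Friction and masses are not known exactly. Their poses are not given: they have to be found in the camera images.
- boss_mouth (a point): Centre of the top face of the green jack's boss (74 mm diameter), on the bolt's vertical axis, 70 mm above the bench. The jack is fixed to the bench by its 150 x 110 x 12 mm foot; place and yaw vary. The bolt (25 mm shaft) rises from the boss; the upper side of its crank arm (10 mm thick) is 58 mm above this point at the start and sinks with the bolt.
- handle (a point): Centre of the red grip sleeve: upright cylinder, 24 mm diameter, 43 mm tall, 50 mm from the bolt's axis, at the start 84 mm above the boss mouth and its underside 4 mm above the crank arm. It spins and slides up (28 mm) freely on its pin, so a hand of constant height and orientation can lead it round a level circle while the bolt turns and sinks. Pin and cap (18 mm wide) rise 32 mm above it.
- bolt (a joint): Bolt turn, rad: grows forward (clockwise from above), falls backward (anticlockwise). The drop comes at an unknown angle 1.4 to 4.8 rad backward of the start. Turning takes 2 to 4 N at the handle. About 0.5 rad backward past the drop is a hard stop. At the drop the value is under 1.5. Turned forward from the start, without the drop, the bolt does not enter and meets a stop.
- bolt_depth (a joint): How far the bolt has sunk into the boss, m: 0 (under 0.001) while it rests on the flat mouth of the thread; at the drop it falls by its own weight (about 0.7 kg) to 0.011 to 0.012; then each forward turn draws it down 0.012, so one full turn after the drop it is about 0.0235.
- can_mid (a point): Red oil can with a thin spout, standing upright near the jack; 64 mm diameter, 140 mm tall; the point is on its axis 50 mm above the bench. To be left alone.
- nut_mid (a point): Centre of a big loose steel hex nut lying near the jack, 35 x 30 x 16 mm. To be left alone.
- padlock_mid (a point): Middle of a brass padlock lying near the jack, 59 x 38 x 13 mm. To be left alone.
- sleeve: The red grip sleeve itself (described at handle); origin on its axis 24 mm below the handle point.

How it is judged:
By the outcome, as a careful person would: the job done as asked, in the order asked, and still so for the second after the job is handed in, while the arm keeps its last pose, push and grip.
It also fails if it takes over 58 s, if anything falls off the work surface, if the arm or the gripper's body presses on something with over 40 N, if the wrist force passes 120 N, or if a joint passes its speed limit or range.

## Robot

A 6-joint arm with a two-finger parallel gripper is mounted at the origin on a cart in front of the work surface, level with it; the furniture and walls round the work are solid. World frame = base frame: x ahead of the robot, y to its left, z up, the work surface at z = 0. Lengths are in m, angles in rad, forces in N, time in s.
With the tool pointing down it reaches from about 0.375 to 0.975 m from the base axis. Payload 3.8 kg.
Tool frame: the origin (TCP) lies on the centre line of the jaws, within the pads' length; the fingertips stand 17 mm ahead of it and the grasp point (between the pads) lies 2 mm behind it (bot.tip_extent is the distance from the TCP to the fingertips, in m); z points along the fingers, y is the line along which they close (so a half turn about z gives the same grasp; the last joint's range is limited). The gripper opens to 85 mm and grips with 20 to 120 N. Pads are 22 mm wide; open, the fingers measure 114 mm over their backs; the gripper's body (76 mm by 85 mm) begins 54 mm behind the grasp point. The pads swing forward as they close: fully open they stand 13 mm farther back than shut.
Start: joints at [1.209, 0.264, 1.604, -0, 1.274, -0.037], TCP at [0.215, 0.64, 0.215] pointing down, gripper open.
Joint ranges: [-2.63, 2.63], [-0.94, 2.18], [0.31, 2.57], [-1.31, 4.45], [0, 2.66], [-2.55, 2.55]. Speed limits (rad/s): [2.57, 2.57, 3.14, 3.14, 3.14, 3.14].

## Interface

Orientations are given as a rotation vector (axis times angle).
In Python, from workcell import readout, read_camera, finish_job, bot gives the robot as it stands.
- The arm moves only by the tool jog_arm, never from a script. Its argument "deltas" is one flat list of numbers, 7 for each row, row after row: the shift along the tool's x, y, z in m, then the turn, a rotation vector about the tool's x, y, z in degrees, then the gripper command: -1 is shut, 1 is fully open, values between are in proportion. A call has 1 to 8 rows; each row is the pose to reach, as a shift and turn from the pose commanded when the call began, along the tool's axes at that moment; what a row does not reach only later rows make up. A row lasts 1/10 s, in which the tool goes at most 50 mm and 8.59 degrees, less where a joint would pass 70% of its speed; a pose out of reach is approached as far as the arm can. A call with a gripper value outside its range is refused whole. The fingers move at their own pace and stop on an object; "squeeze" is the grip in N (left out, the last holds). Time passes only in rows, so rows that repeat a pose let the fingers close. It gives the time, the measured TCP pose, the force, the opening and the grip force at its end, in the units of the state.
- readout.read_state(): the state, without advancing time (a new reading comes with each control period).
- read_camera(name): name is "scene" or "top" or "wrist"; returns a dict with "color" (480x640x3 uint8, blue, green, red), "fx", "fy", "cx", "cy" (pixels), "origin" and "attitude" of the camera in the world. Camera axes: x right, y down, z forward; pixel columns grow to the right and rows downward; lengths in m; the calibration is good to about 2 mm. The wrist camera is an equidistant fisheye: a pixel r from the principal point sees the ray r / f radians off the axis. A picture is of the moment at which its call begins. There is no depth.
- finish_job(): hands the job in; it is judged then, once.
The state is a dict: "time": time; "q": joint angles; "joint_vel": joint speeds; "joint_torque": joint torques, N m; "tool_pos": TCP position; "tcp_rot": TCP orientation; "wrist_force": force on the tool from outside, world axes, zero at the start; "torque": the same for the moment, N m; "width": opening from 0.0 (shut) to 1.0 (fully open); "grip_force": force on a finger pad.
Only numpy, scipy, OpenCV 4.12 (cv2) and the standard library are available. Lean on these libraries where they do the work, as an engineer would, in place of code of your own. Each camera call takes 0.05 s, during which the arm holds its last target. There are 200 camera calls.

## Working session

There is one attempt and no reset: what is moved stays moved. The work goes in short steps, Python scripts to look and compute and a tool call to move; the robot and the scene stay as the last step left them, time stands still between calls to the robot, and variables do not carry over. Pictures are saved under pics/ and viewed, at most 10 in all, crops included, and the job is handed in when it is done.

Besides the shell and the picture viewer there is one more tool, called after ">>>" by a JSON object that holds its "method" and its "body", one argument or row to a line. jog_arm: Moves the arm, as the interface text tells. Its arguments: {"type":"object","properties":{"deltas":{"type":"array"},"squeeze":{"type":"number"}},"required":["deltas"]}

```bash
mkdir -p pics; ls
python3 - <<'E'
from workcell import readout, read_camera, bot
import cv2,numpy as np
s=readout.read_state();print(s)
for n in("scene","top"):
    c=read_camera(n);cv2.imwrite(f"pics/{n}0.png",c["color"]);print(n,{k:np.round(v,4).tolist() for k,v in c.items() if k!="color"})
E
```

```text
pics
{'time': 0.0, 'q': array([ 1.20913717e+00,  2.64762394e-01,  1.60540240e+00,  1.83025410e-05,
        1.27366998e+00, -3.68966183e-02]), 'joint_vel': array([-0.00020456,  0.00045079, -0.00021899,  0.0009916 , -0.00253161,
        0.00116663]), 'joint_torque': array([-1.32946654e-03, -5.15113664e+01, -3.67313468e+01, -2.53093394e-04,
        1.27667378e-02, -2.39511127e-05]), 'tool_pos': array([0.21510212, 0.63899601, 0.21394049]), 'tcp_rot': array([-0.50783041, -3.09980716,  0.00344627]), 'wrist_force': array([ 0.51541566, -0.31137232, -0.86767759]), 'torque': array([0.03352898, 0.02705429, 0.0049517 ]), 'grip_force': 0.0, 'width': 0.9996345907035927}
scene {'fx': 599.5514, 'fy': 599.5514, 'cx': 316.8999, 'cy': 232.7411, 'origin': [0.0986, -0.5955, 0.7013], 'attitude': [-2.137, 0.649, -0.3576]}
top {'fx': 484.7091, 'fy': 484.7091, 'cx': 317.562, 'cy': 241.6915, 'origin': [0.4706, 0.0589, 0.9724], 'attitude': [-2.1272, 2.1615, -0.0878]}
```

View pics/scene0.png

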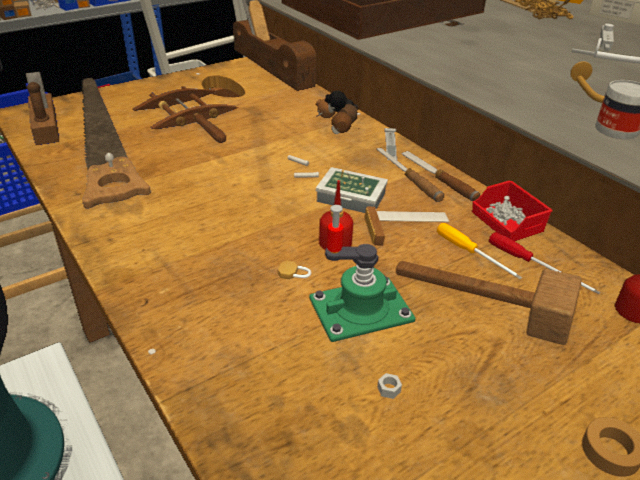

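View pics/top0.png

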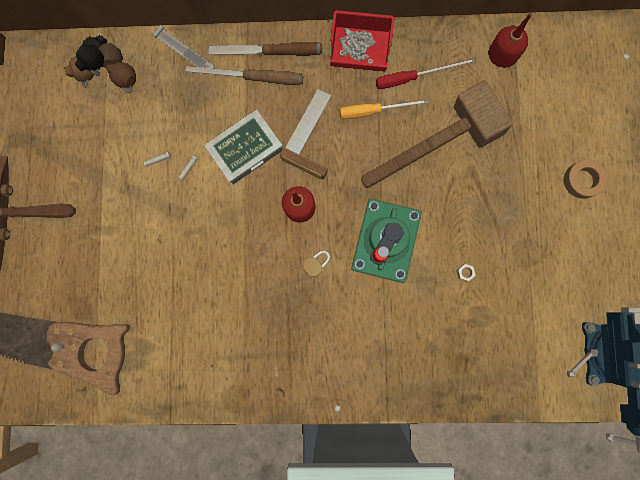

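The jack sits at about (387,240) in the top view, with the handle at (382,253). In the scene view the boss is at (362,283) and the handle at (337,228). I'll enlarge both and compute positions.

```bash
cat > h.py <<'E'
import numpy as np,cv2
from scipy.spatial.transform import Rotation as R
from workcell import readout, read_camera, bot
def ray(c,u,v):
    x=(u-c["cx"])/c["fx"];y=(v-c["cy"])/c["fy"]
    return R.from_rotvec(c["attitude"]).apply([x,y,1])
def onz(c,u,v,z):
    d=ray(c,u,v);o=np.array(c["origin"]);return o+d*(z-o[2])/d[2]
def proj(c,p):
    q=R.from_rotvec(c["attitude"]).inv().apply(np.array(p)-c["origin"]);return np.round([c["fx"]*q[0]/q[2]+c["cx"],c["fy"]*q[1]/q[2]+c["cy"]],1)
E
python3 - <<'E'
from h import *
a=read_camera("top");b=read_camera("scene")
A=cv2.resize(a["color"][190:290,340:440],(400,400),interpolation=3)
B=cv2.resize(b["color"][170:345,300:420][0:120+55],(400,583),interpolation=3)
B=cv2.copyMakeBorder(B,0,0,0,0,0)
A=cv2.copyMakeBorder(A,0,183,0,0,cv2.BORDER_CONSTANT)
cv2.imwrite("pics/crop.png",np.hstack([A,B]))
for p in[(374,206),(414,215),(400,274),(360,265),(387,240)]:print(onz(a,*p,.015))
for n,p,z in[("can",(298,204),.1),("nut",(467,272),.01),("pad",(316,263),.007)]:print(n,onz(a,*p,z))
E
```

```text
[ 0.65325002 -0.02199075  0.015     ]
[ 0.6334302  -0.10072975  0.015     ]
[ 0.51670488 -0.06910848  0.015     ]
[0.53566602 0.00875996 0.015     ]
[ 0.58435212 -0.0457654   0.015     ]
can [0.64364653 0.12384799 0.1       ]
nut [ 0.51881361 -0.20076365  0.01      ]
pad [0.54164089 0.09586144 0.007     ]
```

View pics/crop.png

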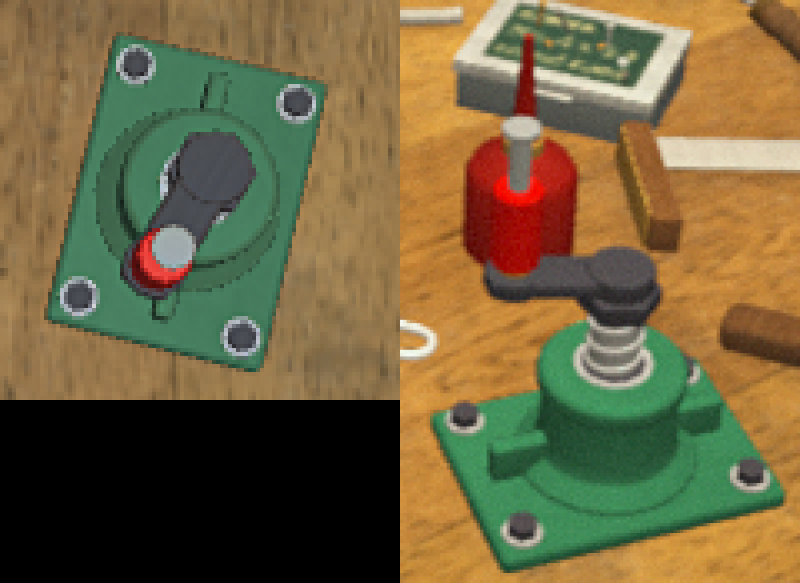

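Run:
```python
from h import *
a=read_camera("top");b=read_camera("scene")
m=onz(a,390,236.5,.07);print("boss top",m,"in scene",proj(b,m))
ms=onz(b,300+215/3.333,170+370/3.333,.07);print("boss scene",ms)
for z in(.2,.2075):print("cap",onz(a,383.75,251.75,z),onz(b,336.3,207.5,z))
h=onz(b,335.4,239,.154);print("handle scene",h,proj(a,h),np.linalg.norm(h-m-[0,0,.084]))
print(R.from_rotvec(readout.read_state()["tcp_rot"]).as_matrix().round(3))
```

```text
boss top [ 0.58429853 -0.04552998  0.07      ] in scene [363.2 278.7]
boss scene [ 0.5825767 -0.051019   0.07     ]
cap [ 0.54361307 -0.01980722  0.2       ] [ 0.55009556 -0.00954784  0.2       ]
cap [ 0.5429042  -0.01904283  0.2075    ] [ 0.54334157 -0.01831311  0.2075    ]
handle scene [ 0.54063781 -0.02362112  0.154     ] [383.4 256.1] 0.048849325627549664
[[-0.948  0.319 -0.   ]
 [ 0.319  0.948 -0.001]
 [ 0.    -0.001 -1.   ]]
```

>>> {"method": "jog_arm", "body": {
  "deltas": [-0.02,-0.02,-0.035,0,0,0,1,-0.055,-0.055,-0.035,0,0,0,1,-0.09,-0.09,-0.035,0,0,0,1,-0.125,-0.125,-0.035,0,0,0,1,-0.16,-0.16,-0.035,0,0,0,1,-0.195,-0.195,-0.035,0,0,0,1,-0.23,-0.23,-0.035,0,0,0,1,-0.26,-0.26,-0.035,0,0,0,1]
}}

```text
time: 1.1
tool_pos: [0.3794, 0.3081, 0.2505]
tcp_rot: [0.508, 3.099, 0.0]
wrist_force: [0.6, 0.5, -0.1]
width: 0.998
grip_force: 0.0
```

>>> {"method": "jog_arm", "body": {
  "deltas": [-0.03,-0.03,0,0,0,0,1,-0.065,-0.065,0,0,0,0,1,-0.1,-0.1,0,0,0,0,1,-0.135,-0.135,0,0,0,0,1,-0.17,-0.17,0,0,0,0,1,-0.205,-0.205,0,0,0,0,1,-0.24,-0.24,0,0,0,0,1,-0.26,-0.26,0,0,0,0,1]
}}

```text
time: 1.9
tool_pos: [0.5434, -0.0225, 0.2504]
tcp_rot: [0.512, 3.099, -0.001]
wrist_force: [1.5, 0.8, 0.1]
width: 1.0
grip_force: 0.0
```

Run:
```python
from h import *
s=readout.read_state();print(s["time"],s["tool_pos"],s["tcp_rot"],s["q"].round(2))
M=R.from_rotvec(s["tcp_rot"]).as_matrix();print(M.round(3))
print("to go tool",(M.T@(np.array([.543,-.019,.235])-s["tool_pos"])).round(4))
w=read_camera("wrist");cv2.imwrite("pics/w1.png",w["color"]);print({k:v for k,v in w.items() if k!="color"})
```

```text
1.9 [ 0.5433862  -0.02247475  0.25043838] [ 5.11672906e-01  3.09858122e+00 -1.32325820e-03] [-0.09 -0.01  1.84 -0.    1.3  -1.33]
[[-0.947  0.321  0.001]
 [ 0.321  0.947 -0.001]
 [-0.001 -0.001 -1.   ]]
to go tool [0.0015 0.0032 0.0154]
{'fx': 371.64829954431775, 'fy': 371.64829954431775, 'cx': 318.76195841286955, 'cy': 237.39888986194285, 'origin': array([0.4673994 , 0.00432485, 0.40884384]), 'attitude': array([2.33353653, 1.67267528, 0.26745833])}
```

View pics/w1.png

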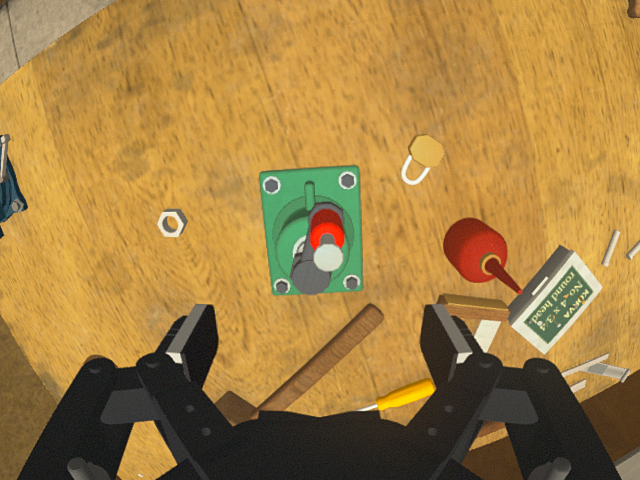

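The wrist view shows the cap at (328,257), the red sleeve at (326,232), and the handle between the open fingers. I'll check it against my estimate.

```bash
cat >> h.py <<'E'
def fe(c,u,v,z):
    d=np.array([(u-c["cx"])/c["fx"],(v-c["cy"])/c["fy"]]);t=np.hypot(*d)
    r=R.from_rotvec(c["attitude"]).apply(np.r_[d/t*np.sin(t),np.cos(t)]);o=np.array(c["origin"]);return o+r*(z-o[2])/r[2]
E
python3 - <<'E'
from h import *
w=read_camera("wrist");s=readout.read_state();M=R.from_rotvec(s["tcp_rot"]).as_matrix()
p=fe(w,328,257,.2075);print("cap",p)
print("foot ctr",np.mean([fe(w,*q,.015) for q in[(271,185),(347,180),(351,283),(281,286)]],0))
print(s["tool_pos"],M.T@(p-s["tool_pos"]))
E
```

```text
cap [ 0.54453268 -0.01852252  0.2075    ]
foot ctr [ 0.58751562 -0.04672597  0.015     ]
[ 0.54352231 -0.02256302  0.25015489] [0.00038416 0.00419221 0.04265048]
```

>>> {"method": "jog_arm", "body": {
  "deltas": [0,0.004,0,0,0,0,1,0,0.004,0.02,0,0,0,1,0,0.004,0.045,0,0,0,1,0,0.004,0.07,0,0,0,1,0,0.004,0.085,0,0,0,1,0,0.004,0.092,0,0,0,1,0,0.004,0.092,0,0,0,1]
}}

```text
time: 2.7
tool_pos: [0.5428, -0.0144, 0.1575]
tcp_rot: [-0.506, -3.099, 0.0]
wrist_force: [1.0, 0.2, 0.0]
width: 1.001
grip_force: 0.0
```

>>> {"method": "jog_arm", "body": {
  "deltas": [0,0,0,0,0,0,-1,0,0,0,0,0,0,-1,0,0,0,0,0,0,-1,0,0,0,0,0,0,-1,0,0,0,0,0,0,-1,0,0,0,0,0,0,-1,0,0,0,0,0,0,-1,0,0,0,0,0,0,-1],
  "squeeze": 40
}}

```text
time: 3.5
tool_pos: [0.544, -0.0155, 0.1589]
tcp_rot: [0.508, 3.099, -0.0]
wrist_force: [-0.7, -0.9, 4.5]
width: 0.176
grip_force: 39.0
```

Run:
```python
from h import *
s=readout.read_state();print(s)
print(R.from_rotvec(s["tcp_rot"]).as_matrix().round(4))
w=read_camera("wrist");b=read_camera("scene")
cv2.imwrite("pics/g1.png",np.hstack([cv2.resize(w["color"],(400,300)),cv2.resize(b["color"][160:340,260:500],(400,300),interpolation=3)]))
```

```text
{'time': 3.5, 'q': array([-7.40424657e-02,  5.97035428e-02,  1.94683797e+00, -2.99491712e-04,
        1.13399212e+00, -1.31981509e+00]), 'joint_vel': array([ 0.00028714,  0.00010831,  0.00037555,  0.002061  , -0.00010092,
        0.00027001]), 'joint_torque': array([  0.75150562, -35.80591321, -32.85465002,   0.40193419,
        -0.19513831,  -0.0606622 ]), 'tool_pos': array([ 0.54398135, -0.01548205,  0.15893366]), 'tcp_rot': array([ 5.07931081e-01,  3.09916647e+00, -2.77634794e-04]), 'wrist_force': array([-0.73446439, -0.87993695,  4.51039812]), 'torque': array([-0.25158441,  0.10420339, -0.08188208]), 'grip_force': 39.03638272669923, 'width': 0.17637652138285412}
[[-9.477e-01  3.192e-01  1.000e-03]
 [ 3.192e-01  9.477e-01 -3.000e-04]
 [-1.100e-03  0.000e+00 -1.000e+00]]
```

View pics/g1.png

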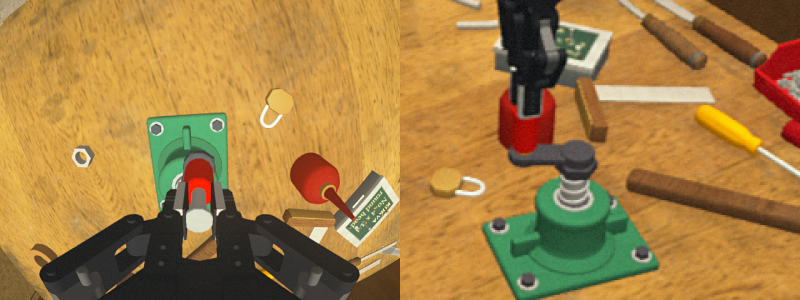

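The fingers have closed around the handle, but a width of 0.176 (15 mm) is narrower than the 24 mm sleeve. I'll look closer.

Run:
```python
from h import *
w=read_camera("wrist")["color"];b=read_camera("scene")["color"]
cv2.imwrite("pics/g2.png",np.hstack([cv2.resize(w[230:400,230:400],(400,400),interpolation=3),cv2.resize(b[180:280,300:400],(400,400),interpolation=3)]))
```

```text
(no output)
```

View pics/g2.png

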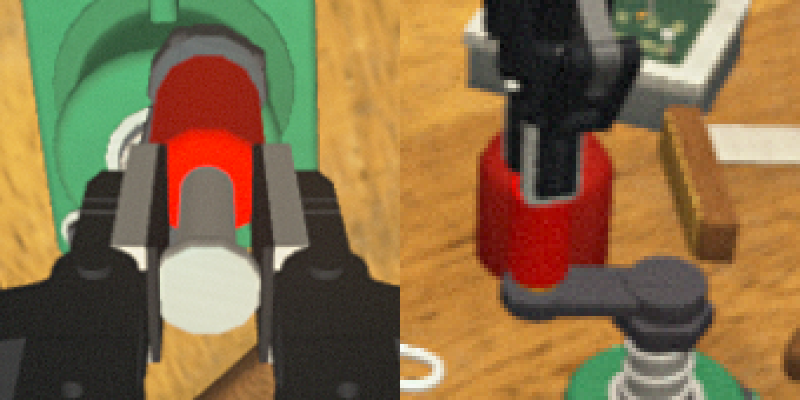

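Run:
```python
from h import *
s=readout.read_state();b=read_camera("scene");w=read_camera("wrist");M=R.from_rotvec(s["tcp_rot"]).as_matrix();t=s["tool_pos"]
f=lambda p:(proj(b,p)-[300,180])*4
print(bot.tip_extent)
for oy in(-.012,-.02):
  for z in(.017,0,-.02): print(oy,z,f(t+M@[0,oy,z]))
for z in(.1325,.154,.1755,.2075):print(z,f([.5435,-.019,z]))
def pf(p):
    q=R.from_rotvec(w["attitude"]).inv().apply(np.array(p)-w["origin"]);th=np.arctan2(np.hypot(q[0],q[1]),q[2]);e=q[:2]/np.hypot(*q[:2])*th*w["fx"]+[w["cx"],w["cy"]];return ((e-230)*400/170).round(0)
for z in(.1325,.154,.1755,.2075):print("w",z,pf([.5435,-.019,z]))
for oy in(-.012,.012):
  for ox in (-.011,.011): print("w pad",oy,ox,pf(t+M@[ox,oy,.017]))
```

```text
0.017
-0.012 0.017 [144. 266.]
-0.012 0 [146.  230.4]
-0.012 -0.02 [148.4 187.6]
-0.02 0.017 [150.4 278.8]
-0.02 0 [152.4 243.2]
-0.02 -0.02 [154.8 200. ]
0.1325 [138.4 272. ]
0.154 [140.4 227.2]
0.1755 [142.8 181.6]
0.2075 [146.8 110.8]
w 0.1325 [190. 102.]
w 0.154 [188. 143.]
w 0.1755 [185. 194.]
w 0.2075 [180. 296.]
w pad -0.012 -0.011 [152. 160.]
w pad -0.012 0.011 [149.  70.]
w pad 0.012 -0.011 [258. 160.]
w pad 0.012 0.011 [260.  70.]
```

Run:
```python
from h import *
s=readout.read_state();w=read_camera("wrist");M=R.from_rotvec(s["tcp_rot"]).as_matrix();t=s["tool_pos"]
def pf(p):
    q=R.from_rotvec(w["attitude"]).inv().apply(t+M@p-w["origin"]);th=np.arctan2(np.hypot(q[0],q[1]),q[2]);return (q[:2]/np.hypot(*q[:2])*th*w["fx"]+[w["cx"],w["cy"]]).round(0)
print("cam in tool",M.T@(w["origin"]-t))
for z in(.017,.004,-.01,-.025,-.04):print(z,"open",pf([.011,-.0425,z]),pf([.011,.0425,z]),"closed",pf([.011,-.009,z]),pf([.011,.009,z]), pf([.011,-.012,z]))
```

```text
cam in tool [ 0.08036946  0.00085019 -0.15853752]
0.017 open [235. 259.] [399. 259.] closed [299. 260.] [335. 260.] [293. 260.]
0.004 open [229. 269.] [405. 269.] closed [298. 270.] [336. 270.] [292. 270.]
-0.01 open [222. 281.] [411. 281.] closed [296. 282.] [337. 282.] [289. 282.]
-0.025 open [214. 296.] [419. 296.] closed [294. 298.] [339. 298.] [287. 298.]
-0.04 open [204. 314.] [429. 314.] closed [292. 316.] [341. 316.] [284. 316.]
```

The cap, not the sleeve, is gripped. Both cameras put the real fingertips about 35 mm farther back than the stated TCP extent. I'll open, lower about 30 mm in checked steps and grip again.

>>> {"method": "jog_arm", "body": {
  "deltas": [0,0,0,0,0,0,1,0,0,0,0,0,0,1,0,0,0,0,0,0,1,0,0,0,0,0,0,1,0,0,0.005,0,0,0,1,0,0,0.01,0,0,0,1,0,0,0.015,0,0,0,1,0,0,0.015,0,0,0,1]
}}

```text
time: 4.65
tool_pos: [0.5425, -0.0152, 0.1419]
tcp_rot: [-0.508, -3.098, 0.0]
wrist_force: [-1.6, 1.3, 0.7]
width: 1.0
grip_force: 0.0
```

Run:
```python
from h import *
s=readout.read_state();print(s["tool_pos"],s["wrist_force"],s["width"])
w=read_camera("wrist")["color"];b=read_camera("scene")["color"]
cv2.imwrite("pics/g3.png",np.hstack([cv2.resize(w[200:440,190:430],(400,400),interpolation=3),cv2.resize(b[180:280,300:400],(400,400),interpolation=3)]))
```

```text
[ 0.54254929 -0.01521008  0.14188715] [-1.57787483  1.26261239  0.71822847] 1.0002734503360373
```

View pics/g3.png

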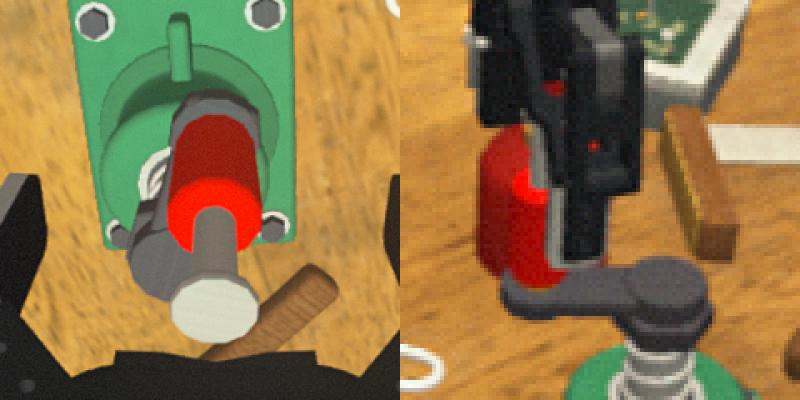

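Both views show the open fingers clear, with the cap centred between them and nothing touching the palm. I'll go 14 mm lower and then grip.

>>> {"method": "jog_arm", "body": {
  "deltas": [0,0,0.004,0,0,0,1,0,0,0.007,0,0,0,1,0,0,0.01,0,0,0,1,0,0,0.012,0,0,0,1,0,0,0.014,0,0,0,1,0,0,0.014,0,0,0,1]
}}

```text
time: 5.35
tool_pos: [0.5433, -0.0152, 0.1289]
tcp_rot: [-0.508, -3.1, 0.0]
wrist_force: [0.4, 0.3, -0.7]
width: 1.001
grip_force: 0.0
```

>>> {"method": "jog_arm", "body": {
  "deltas": [0,0,0,0,0,0,-1,0,0,0,0,0,0,-1,0,0,0,0,0,0,-1,0,0,0,0,0,0,-1,0,0,0,0,0,0,-1,0,0,0,0,0,0,-1,0,0,0,0,0,0,-1,0,0,0,0,0,0,-1],
  "squeeze": 40
}}

```text
time: 6.15
tool_pos: [0.5437, -0.0153, 0.1296]
tcp_rot: [0.508, 3.1, -0.0]
wrist_force: [-1.6, -0.3, 2.7]
width: 0.262
grip_force: 39.1
```

Run:
```python
from h import *
s=readout.read_state();print(s["tool_pos"],s["wrist_force"],s["width"])
w=read_camera("wrist")["color"];b=read_camera("scene")["color"]
cv2.imwrite("pics/g4.png",np.hstack([cv2.resize(w[200:440,190:430],(400,400),interpolation=3),cv2.resize(b[180:280,300:400],(400,400),interpolation=3)]))
```

```text
[ 0.54368002 -0.01532957  0.12957715] [-1.58880592 -0.30244464  2.69146569] 0.26202339420541454
```

View pics/g4.png

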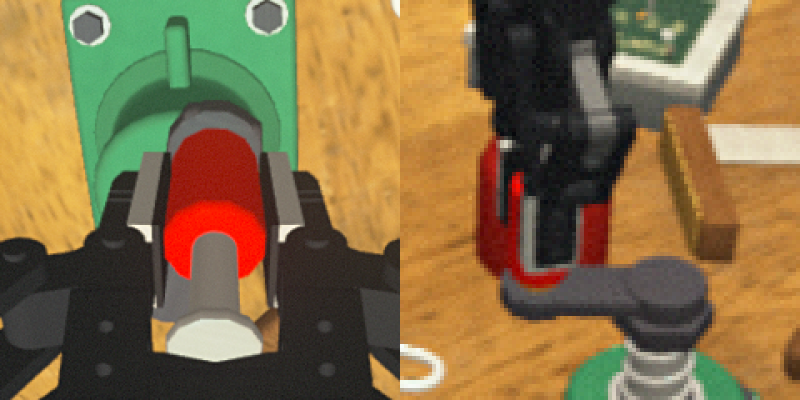

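Now the red sleeve is held between the pads (width 0.26), with the cap below the palm at about (319,401) in the wrist image. Next I'll compute the circle waypoints and set up a cap tracker to detect the sink.

```bash
cat >> h.py <<'E'
def capv():
    s=readout.read_state();c=read_camera("wrist")["color"]
    p=cv2.GaussianBlur(c,(5,5),0)[330:425,314:325].mean((1,2))
    g=np.diff(p);i=330+int(np.argmax(g[10:]))+10
    print(s["time"],s["tool_pos"].round(4),"F",s["wrist_force"].round(1),"w",s["width"].round(3),"capedge",i,p[::8].round(0).tolist())
def circ(psi0,psis,r=.05):
    a=np.radians(psi0);b=np.radians(psis)
    return np.c_[psis,1e3*r*(np.cos(b)-np.cos(a)),-1e3*r*(np.sin(b)-np.sin(a))].round(1)
E
python3 - <<'E'
from h import *
capv()
print(circ(-14.4,-14.4+np.arange(5,41,5)).tolist())
print(circ(25.6,25.6+np.arange(5,41,5)).tolist())
E
```

```text
Traceback (most recent call last):
  File "h.py", line 18, in capv
    print(s["time"],s["tool_pos"].round(4),"F",s["wrist_force"].round(1),"w",s["width"].round(3),"capedge",i,p[::8].round(0).tolist())
                                                                             ^^^^^^^^^^^^^^^^
AttributeError: 'float' object has no attribute 'round'
```

```bash
sed -i 's/s\["width"\].round(3)/round(float(s["width"]),3)/; s/p\[::8\].round(0).tolist()/np.round(p[::8]).tolist()/' h.py
python3 - <<'E'
from h import *
capv()
print(circ(-14.4,-14.4+np.arange(5,41,5)).tolist())
E
```

```text
6.3 [ 0.5437 -0.0153  0.1295] F [-0.8 -0.3  3. ] w 0.27 capedge 391 [93.0, 109.0, 117.0, 117.0, 116.0, 116.0, 116.0, 110.0, 215.0, 215.0, 215.0, 48.0]
[[-9.4, 0.9, -4.3], [-4.4, 1.4, -8.6], [0.6, 1.6, -13.0], [5.6, 1.3, -17.3], [10.6, 0.7, -21.6], [15.6, -0.3, -25.9], [20.6, -1.6, -30.0], [25.6, -3.3, -34.0]]
```

>>> {"method": "jog_arm", "body": {
  "deltas": [0.0009,-0.0043,0,0,0,0,-1,0.0014,-0.0086,0,0,0,0,-1,0.0016,-0.013,0,0,0,0,-1,0.0013,-0.0173,0,0,0,0,-1,0.0007,-0.0216,0,0,0,0,-1,-0.0003,-0.0259,0,0,0,0,-1,-0.0016,-0.03,0,0,0,0,-1,-0.0033,-0.034,0,0,0,0,-1]
}}

```text
time: 7.15
tool_pos: [0.5353, -0.0488, 0.1294]
tcp_rot: [-0.508, -3.099, -0.0]
wrist_force: [-0.9, 4.5, 5.9]
width: 0.265
grip_force: 39.7
```

Run:
```python
from h import *
capv()
print(circ(25.6,25.6+np.arange(5,41,5)).tolist())
```

```text
7.15 [ 0.5353 -0.0488  0.1294] F [-0.9  4.5  5.9] w 0.265 capedge 389 [92.0, 117.0, 114.0, 114.0, 114.0, 114.0, 113.0, 117.0, 213.0, 214.0, 213.0, 48.0]
[[30.6, -2.1, -3.8], [35.6, -4.4, -7.5], [40.6, -7.1, -10.9], [45.6, -10.1, -14.1], [50.6, -13.4, -17.0], [55.6, -16.8, -19.7], [60.6, -20.5, -22.0], [65.6, -24.4, -23.9]]
```

>>> {"method": "jog_arm", "body": {
  "deltas": [-0.0021,-0.0038,0,0,0,0,-1,-0.0044,-0.0075,0,0,0,0,-1,-0.0071,-0.0109,0,0,0,0,-1,-0.0101,-0.0141,0,0,0,0,-1,-0.0134,-0.017,0,0,0,0,-1,-0.0168,-0.0197,0,0,0,0,-1,-0.0205,-0.022,0,0,0,0,-1,-0.0244,-0.0239,0,0,0,0,-1]
}}

```text
time: 8.0
tool_pos: [0.5501, -0.0796, 0.1293]
tcp_rot: [-0.508, -3.098, 0.001]
wrist_force: [-3.8, 3.3, 6.1]
width: 0.266
grip_force: 39.7
```

Run:
```python
from h import *
capv()
for k in range(5):print(circ(65.6+20*k,65.6+20*k+np.arange(4,21,4)).tolist())
```

```text
8.0 [ 0.5501 -0.0796  0.1293] F [-3.8  3.3  6.1] w 0.266 capedge 389 [93.0, 116.0, 111.0, 111.0, 111.0, 111.0, 110.0, 121.0, 215.0, 214.0, 214.0, 48.0]
[[69.6, -3.2, -1.3], [73.6, -6.5, -2.4], [77.6, -9.9, -3.3], [81.6, -13.4, -3.9], [85.6, -16.8, -4.3]]
[[89.6, -3.5, -0.1], [93.6, -7.0, -0.0], [97.6, -10.4, 0.3], [101.6, -13.9, 0.9], [105.6, -17.3, 1.7]]
[[109.6, -3.3, 1.1], [113.6, -6.6, 2.3], [117.6, -9.7, 3.8], [121.6, -12.8, 5.6], [125.6, -15.7, 7.5]]
[[129.6, -2.8, 2.1], [133.6, -5.4, 4.4], [137.6, -7.8, 6.9], [141.6, -10.1, 9.6], [145.6, -12.1, 12.4]]
[[149.6, -1.9, 2.9], [153.6, -3.5, 6.0], [157.6, -5.0, 9.2], [161.6, -6.2, 12.5], [165.6, -7.2, 15.8]]
```

>>> {"method": "jog_arm", "body": {
  "deltas": [-0.0032,-0.0013,0,0,0,0,-1,-0.0065,-0.0024,0,0,0,0,-1,-0.0099,-0.0033,0,0,0,0,-1,-0.0134,-0.0039,0,0,0,0,-1,-0.0168,-0.0043,0,0,0,0,-1]
}}

```text
time: 8.55
tool_pos: [0.5644, -0.0894, 0.1293]
tcp_rot: [-0.507, -3.097, 0.002]
wrist_force: [-4.0, 0.7, 6.6]
width: 0.269
grip_force: 39.8
```

```bash
python3 -c "from h import *;capv()"
```

```text
8.55 [ 0.5644 -0.0894  0.1293] F [-4.   0.7  6.6] w 0.269 capedge 389 [92.0, 116.0, 111.0, 111.0, 111.0, 110.0, 110.0, 122.0, 216.0, 215.0, 214.0, 48.0]
```

>>> {"method": "jog_arm", "body": {
  "deltas": [-0.0035,-0.0001,0,0,0,0,-1,-0.007,0,0,0,0,0,-1,-0.0104,0.0003,0,0,0,0,-1,-0.0139,0.0009,0,0,0,0,-1,-0.0173,0.0017,0,0,0,0,-1]
}}

```text
time: 9.1
tool_pos: [0.5812, -0.0938, 0.1294]
tcp_rot: [-0.507, -3.097, 0.004]
wrist_force: [-4.7, -0.2, 7.8]
width: 0.261
grip_force: 39.8
```

```bash
python3 -c "from h import *;capv()"
```

```text
9.1 [ 0.5812 -0.0938  0.1294] F [-4.7 -0.2  7.8] w 0.261 capedge 389 [92.0, 117.0, 112.0, 112.0, 112.0, 111.0, 112.0, 122.0, 218.0, 216.0, 215.0, 49.0]
```

>>> {"method": "jog_arm", "body": {
  "deltas": [-0.0033,0.0011,0,0,0,0,-1,-0.0066,0.0023,0,0,0,0,-1,-0.0097,0.0038,0,0,0,0,-1,-0.0128,0.0056,0,0,0,0,-1,-0.0157,0.0075,0,0,0,0,-1]
}}

```text
time: 9.65
tool_pos: [0.5985, -0.0921, 0.1293]
tcp_rot: [-0.507, -3.097, 0.005]
wrist_force: [-4.7, -0.4, 7.2]
width: 0.267
grip_force: 39.8
```

```bash
python3 -c "from h import *;capv()"
```

```text
9.65 [ 0.5985 -0.0921  0.1293] F [-4.7 -0.4  7.2] w 0.267 capedge 389 [93.0, 118.0, 114.0, 114.0, 114.0, 114.0, 113.0, 122.0, 217.0, 217.0, 216.0, 49.0]
```

>>> {"method": "jog_arm", "body": {
  "deltas": [-0.0028,0.0021,0,0,0,0,-1,-0.0054,0.0044,0,0,0,0,-1,-0.0078,0.0069,0,0,0,0,-1,-0.0101,0.0096,0,0,0,0,-1,-0.0121,0.0124,0,0,0,0,-1]
}}

```text
time: 10.2
tool_pos: [0.6152, -0.0832, 0.1283]
tcp_rot: [-0.508, -3.099, 0.002]
wrist_force: [-1.3, -2.7, -0.5]
width: 0.266
grip_force: 39.3
```

```bash
python3 -c "from h import *;capv()"
```

```text
10.2 [ 0.6152 -0.0832  0.1283] F [-1.3 -2.7 -0.5] w 0.266 capedge 368 [93.0, 111.0, 116.0, 116.0, 111.0, 214.0, 217.0, 218.0, 216.0, 215.0, 112.0, 43.0]
```

The cap edge jumped from 389 to 368, so the bolt has dropped. Now I'll turn forward about 370° to make up for the small overshoot past the drop.

Run:
```python
from h import *
for k in range(5):print((circ(145.6-80*k,145.6-80*k-np.arange(10,81,10))[:,1:]/1e3).round(4).tolist())
```

```text
[[0.0055, -0.0067], [0.0121, -0.0124], [0.0197, -0.0168], [0.0278, -0.0199], [0.0364, -0.0215], [0.0451, -0.0216], [0.0537, -0.0202], [0.0619, -0.0173]]
[[0.0076, 0.0043], [0.0143, 0.0098], [0.02, 0.0164], [0.0244, 0.0239], [0.0275, 0.0321], [0.0291, 0.0407], [0.0292, 0.0494], [0.0278, 0.058]]
[[-0.0029, 0.0082], [-0.0072, 0.0158], [-0.0127, 0.0225], [-0.0193, 0.0282], [-0.0268, 0.0327], [-0.035, 0.0357], [-0.0436, 0.0373], [-0.0523, 0.0374]]
[[-0.0086, -0.0014], [-0.0168, -0.0043], [-0.0244, -0.0086], [-0.0311, -0.0141], [-0.0368, -0.0207], [-0.0413, -0.0282], [-0.0443, -0.0364], [-0.0459, -0.045]]
[[-0.0001, -0.0087], [0.0013, -0.0173], [0.0042, -0.0255], [0.0085, -0.0331], [0.014, -0.0399], [0.0207, -0.0455], [0.0282, -0.05], [0.0363, -0.053]]
```

>>> {"method": "jog_arm", "body": {
  "deltas": [0.0055,-0.0067,0,0,0,0,-1,0.0121,-0.0124,0,0,0,0,-1,0.0197,-0.0168,0,0,0,0,-1,0.0278,-0.0199,0,0,0,0,-1,0.0364,-0.0215,0,0,0,0,-1,0.0451,-0.0216,0,0,0,0,-1,0.0537,-0.0202,0,0,0,0,-1,0.0619,-0.0173,0,0,0,0,-1]
}}

```text
time: 11.05
tool_pos: [0.5498, -0.0788, 0.129]
tcp_rot: [-0.508, -3.099, 0.001]
wrist_force: [0.9, -3.4, -1.1]
width: 0.264
grip_force: 39.5
```

```bash
python3 -c "from h import *;capv()"
```

```text
11.05 [ 0.5498 -0.0788  0.129 ] F [ 0.9 -3.4 -1.1] w 0.264 capedge 361 [93.0, 108.0, 110.0, 110.0, 184.0, 215.0, 215.0, 214.0, 213.0, 145.0, 140.0, 44.0]
```

>>> {"method": "jog_arm", "body": {
  "deltas": [0.0076,0.0043,0,0,0,0,-1,0.0143,0.0098,0,0,0,0,-1,0.02,0.0164,0,0,0,0,-1,0.0244,0.0239,0,0,0,0,-1,0.0275,0.0321,0,0,0,0,-1,0.0291,0.0407,0,0,0,0,-1,0.0292,0.0494,0,0,0,0,-1,0.0278,0.058,0,0,0,0,-1]
}}

```text
time: 11.9
tool_pos: [0.5439, -0.0144, 0.1294]
tcp_rot: [0.507, 3.1, -0.0]
wrist_force: [-0.6, -4.4, -0.8]
width: 0.26
grip_force: 39.5
```

>>> {"method": "jog_arm", "body": {
  "deltas": [-0.0029,0.0082,0,0,0,0,-1,-0.0072,0.0158,0,0,0,0,-1,-0.0127,0.0225,0,0,0,0,-1,-0.0193,0.0282,0,0,0,0,-1,-0.0268,0.0327,0,0,0,0,-1,-0.035,0.0357,0,0,0,0,-1,-0.0436,0.0373,0,0,0,0,-1,-0.0523,0.0374,0,0,0,0,-1]
}}

```text
time: 12.7
tool_pos: [0.6036, 0.0036, 0.1281]
tcp_rot: [-0.507, -3.095, 0.001]
wrist_force: [-4.8, -4.3, -0.7]
width: 0.261
grip_force: 39.6
```

```bash
python3 -c "from h import *;capv()"
```

```text
12.7 [0.6036 0.0036 0.1281] F [-4.8 -4.3 -0.7] w 0.261 capedge 352 [94.0, 119.0, 115.0, 217.0, 221.0, 221.0, 221.0, 221.0, 145.0, 148.0, 151.0, 46.0]
```

>>> {"method": "jog_arm", "body": {
  "deltas": [-0.0086,-0.0014,0,0,0,0,-1,-0.0168,-0.0043,0,0,0,0,-1,-0.0244,-0.0086,0,0,0,0,-1,-0.0311,-0.0141,0,0,0,0,-1,-0.0368,-0.0207,0,0,0,0,-1,-0.0413,-0.0282,0,0,0,0,-1,-0.0443,-0.0364,0,0,0,0,-1,-0.0459,-0.045,0,0,0,0,-1]
}}

```text
time: 13.55
tool_pos: [0.6346, -0.0539, 0.1295]
tcp_rot: [0.508, 3.099, 0.002]
wrist_force: [-2.8, 3.6, -0.2]
width: 0.267
grip_force: 39.6
```

```bash
python3 -c "from h import *;capv()"
```

```text
13.55 [ 0.6346 -0.0539  0.1295] F [-2.8  3.6 -0.2] w 0.267 capedge 344 [94.0, 124.0, 203.0, 220.0, 220.0, 219.0, 217.0, 142.0, 154.0, 150.0, 156.0, 45.0]
```

>>> {"method": "jog_arm", "body": {
  "deltas": [-0.0001,-0.0087,0,0,0,0,-1,0.0013,-0.0173,0,0,0,0,-1,0.0042,-0.0255,0,0,0,0,-1,0.0085,-0.0331,0,0,0,0,-1,0.014,-0.0399,0,0,0,0,-1,0.014,-0.0399,0,0,0,0,-1,0.014,-0.0399,0,0,0,0,-1]
}}

```text
time: 14.3
tool_pos: [0.6072, -0.0883, 0.1293]
tcp_rot: [-0.508, -3.099, 0.003]
wrist_force: [-1.4, -2.3, 0.1]
width: 0.267
grip_force: 39.7
```

Run:
```python
from h import *
capv();s=readout.read_state();t=s["tool_pos"]
print(np.degrees(np.arctan2(t[1]+.0425,t[0]-.5856)),np.hypot(t[1]+.0425,t[0]-.5856), "at drop check:",np.degrees(np.arctan2(-.0832+.0425,.6152-.5856)))
w=read_camera("wrist");b=read_camera("scene")["color"]
def pf(z):
    M=R.from_rotvec(s["tcp_rot"]).as_matrix();q=R.from_rotvec(w["attitude"]).inv().apply(t+M@[.009,0,z]-w["origin"]);th=np.arctan2(np.hypot(q[0],q[1]),q[2]);return q[1]/np.hypot(*q[:2])*th*w["fx"]+w["cy"]
print([(round(z,3),round(pf(z))) for z in np.arange(-.085,-.04,.004)])
cv2.imwrite("pics/e.png",np.hstack([cv2.resize(w["color"][200:440,190:430],(400,400),interpolation=3),cv2.resize(b[180:330,290:440],(400,400),interpolation=3)]))
```

```text
14.3 [ 0.6072 -0.0883  0.1293] F [-1.4 -2.3  0.1] w 0.267 capedge 343 [94.0, 113.0, 219.0, 218.0, 217.0, 216.0, 216.0, 143.0, 121.0, 76.0, 111.0, 42.0]
-64.54479285642762 0.05060489034653608 at drop check: -53.97262661489643
[(np.float64(-0.085), 406), (np.float64(-0.081), 396), (np.float64(-0.077), 387), (np.float64(-0.073), 378), (np.float64(-0.069), 370), (np.float64(-0.065), 362), (np.float64(-0.061), 355), (np.float64(-0.057), 348), (np.float64(-0.053), 341), (np.float64(-0.049), 334), (np.float64(-0.045), 328), (np.float64(-0.041), 323)]
```

View pics/e.png

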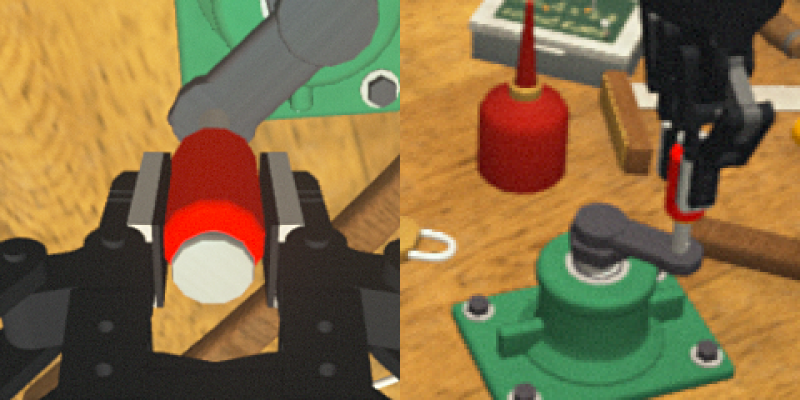

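The bolt has sunk about 24 mm in total, and the handle has gone about 370° forward from where I reversed. The sleeve is still gripped with low forces, and the can, nut and padlock are untouched, so I'm handing it in.

```bash
python3 -c "from workcell import finish_job;print(finish_job())"
```

```text
the job is handed in; nothing more can be done
None
```

The job is handed in: the bolt dropped into the thread after about 2.4–2.8 rad of backward turning, then went about one full turn forward (total sink about 24 mm, as measured in the wrist camera); the red handle is still gripped, and nothing touched the can, nut or padlock.

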